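# Raise a top-heavy measuring cylinder on a click-stop lifting stage

### The job

Stand the stoppered measuring cylinder upright on the middle of the lifting stage's platform: set it down gently, never dropping or tipping it, and let go. Then turn the stage's knob the right number of clicks, until the platform carrying the cylinder is flush with the fixed deck of the stage, and leave it there. Do not push about or knock over the flask and the two bottles standing near.

Things in the scene. Friction and masses are not known exactly. Their poses are not given: they have to be found in the camera images.
- cylinder: clear measuring cylinder, 241 mm tall, about 0.3 kg, top-heavy by a round steel stopper fixed in its mouth (38 mm across, 217 to 241 mm up): centre of mass about 170 mm up. Grip it from above by the stopper, about 229 mm up; held lower it tilts easily. Tube 32 mm across, 15 to 217 mm up; hexagonal foot 58 x 66 mm. Origin: centre of the foot's underside; z along the tube
- lift: lifting stage fixed to the worktop, 120 (x) by 264 (y) mm. On its -y side a white gearbox with a flat deck on top, 82 mm above the worktop, which carries the knob; on its +y side an aluminium platform that the knob moves up and down, 8 mm a click. Origin: underside, near the middle; y from the gearbox towards the platform, z up
- knob (a point): on the upright axis of the round black ribbed knob, at the height to grip it (106 mm above the worktop); the knob is 54 mm across and spans 86 to 122 mm above the worktop; grip from above at any yaw. It clicks every 45 degrees: 0.2 to 0.35 N m to get over each click, then it snaps into the next and stays. Clockwise from above raises the platform. Its angle is not reported
- deck (a point): point on top of the gearbox's fixed deck, between knob and platform; its z is the deck's height
- platform_axis (a point): on the upright line through the platform's centre, at deck height: the top of the platform (110 x 104 mm) comes here when flush. Its present height is not reported: at the start it is 50, 58 or 66 mm above the worktop, so flush is 4, 3 or 2 clicks up, and it can go one click too far. Pressing it with more than about 20 N may drive it down a click
- bottle: white plastic bottle with a blue cap, 60 mm across, 125 mm tall; a bystander; origin at the centre of its underside
- flask: empty clear conical flask, 70 mm across, 110 mm tall, standing beyond the platform; a bystander; origin at the centre of its underside
- small_bottle: white plastic bottle with a red cap, 49 mm across, 100 mm tall, standing beyond the knob; a bystander; origin at the centre of its underside

How it is judged:
By the outcome, as a careful person would: the job done as asked, in the order asked, and still so for the second after the job is handed in, with the robot touching nothing.
It also fails if it takes over 72 s, if anything falls off the work surface, if the arm or the gripper's body presses on something with over 40 N, if the wrist force passes 120 N, or if a joint passes its speed limit or range.

### The arm

A 7-joint arm with a two-finger parallel gripper is mounted at the origin on a cart in front of the work surface, level with it; the furniture and walls round the work are solid. World frame = base frame: x ahead of the robot, y to its left, z up, the work surface at z = 0. Lengths are in m, angles in rad, forces in N, time in s.
With the tool pointing down it reaches from about 0.35 to 0.775 m from the base axis. Payload 3.1 kg.
Tool frame: the origin (TCP) lies at the very end of the fingers, on their centre line; the grasp point (between the pads) lies 19 mm behind it; z points along the fingers, x is the direction in which the jaws open and shut, and the axes are right-handed (so a half turn about z gives the same grasp; the last joint's range is limited). The gripper opens to 85 mm and grips with 20 to 120 N. Pads are 22 mm wide; open, the fingers measure 114 mm over their backs; the gripper's body (76 mm by 85 mm) begins 54 mm behind the grasp point. The pads swing forward as they close: fully open they stand 13 mm farther back than shut.
Start: joints at [1.08, 0.311, 0.014, 1.512, -0.004, 1.319, -0.027], TCP at [0.239, -0.496, 0.231] pointing down, gripper open.
Joint ranges: [-2.7, 2.7], [-0.3, 1.91], [-1.27, 1.3], [0.12, 2.57], [-1.44, 4.58], [0.2, 2.03], [-3.05, 3.05]. Speed limits (rad/s): [2.79, 2.79, 3.14, 3.14, 3.14, 3.14, 3.14].

### API

Orientations are given as a unit quaternion [x, y, z, w].
In Python, from cell import robot gives the robot as it stands.
- The arm moves only by the tool move_arm, never from a script. Its argument "targets" is a list of rows, each an object with "fingers": the opening in per cent of the stroke, from 0 (shut) to 100 (fully open); "linear": the shift along the tool's x, y, z in m, a list of three; "twist": the turn about the tool's z in degrees. In form: [{"fingers": fingers, "linear": [dx, dy, dz], "twist": twist}, ...]. A call has exactly 5 rows; each row shifts and turns the commanded pose from where the row before left it, along the tool's axes as they then stand; what a row does not reach is not made up. A row lasts 1/8 s, in which the tool goes at most 62.5 mm and 10.7 degrees, less where a joint would pass 70% of its speed; a pose out of reach is approached as far as the arm can. A call with a gripper value outside its range is refused whole. The fingers move at their own pace and stop on an object; "squeeze" is the grip in N (left out, the last holds). Time passes only in rows, so rows that do not move let the fingers close, or fill a call up. It gives the time, the measured TCP pose, the force and the opening at its end, in the units of the state.
- robot.state(): the state, without advancing time (a new reading comes with each control period).
- robot.get_image(name): name is "side" or "top" or "wrist"; returns a dict with "frame" (420x560x3 uint8, red, green, blue), "fx", "fy", "cx", "cy" (pixels), "distortion" ([k1, k2, p1, p2, k3] as OpenCV has them; the pictures are not rectified), "rvec" (rotation vector, rad) and "tvec" (3), from world to camera coordinates, as OpenCV has them. Camera axes: x right, y down, z forward; pixel columns grow to the right and rows downward; lengths in m; the calibration is good to about 2 mm. A picture is of the moment at which its call begins. There is no depth.
- robot.finish_job(): hands the job in, once; it reports no verdict.
The state is a dict: "clock": time; "joint_pos": joint angles; "dq": joint speeds; "effort": joint torques, N m; "ee_pos": TCP position; "eef_rot": TCP orientation; "contact_force": force on the tool from outside, world axes, zero at the start; "wrist_torque": the same for the moment, N m; "width": finger opening in m.
Only numpy, scipy, OpenCV 4.12 (cv2) and the standard library are available. Lean on these libraries where they do the work, as an engineer would, in place of code of your own. Each camera call takes 0.05 s, during which the arm holds its last target.

## Working session

There is one attempt and no reset: what is moved stays moved. The work goes in short steps, Python scripts to look and compute and a tool call to move; the robot and the scene stay as the last step left them, time stands still between calls to the robot, and variables do not carry over. Pictures are saved under pics/ and viewed, and the job is handed in when it is done.

Besides the shell and the picture viewer there is one more tool, called as name(argument=value, ...), one argument or row to a line, values as JSON. move_arm: Moves the arm, as the interface text tells. Its arguments: {"type":"object","properties":{"targets":{"type":"array","items":{"type":"object","properties":{"fingers":{"type":"number"},"linear":{"type":"array","items":{"type":"number"}},"twist":{"type":"number"}}}},"squeeze":{"type":"number"}},"required":["targets"]}

```bash
mkdir -p pics; ls; cat > h.py <<'E'
import numpy as np, cv2
from cell import robot
def grab(n,tag):
    d=robot.get_image(n); cv2.imwrite(f'pics/{tag}.png',cv2.cvtColor(d['frame'],cv2.COLOR_RGB2BGR))
    np.savez(f'pics/{tag}.npz',**d); return d
def K(d): return np.array([[d['fx'],0,d['cx']],[0,d['fy'],d['cy']],[0,0,1.]])
def ray(d,uv):
    p=cv2.undistortPoints(np.array([[uv]],float),K(d),np.array(d['distortion'],float))[0,0]
    R=cv2.Rodrigues(np.array(d['rvec'],float))[0]; t=np.array(d['tvec'],float).ravel()
    return -R.T@t, R.T@np.array([p[0],p[1],1.])
def plane(d,uv,z):
    o,v=ray(d,uv); return o+v*(z-o[2])/v[2]
def proj(d,P):
    return cv2.projectPoints(np.array(P,float).reshape(-1,1,3),np.array(d['rvec'],float),np.array(d['tvec'],float),K(d),np.array(d['distortion'],float))[0].reshape(-1,2)
def tri(d1,a,d2,b):
    o1,v1=ray(d1,a);o2,v2=ray(d2,b)
    s=np.linalg.lstsq(np.c_[v1,-v2],o2-o1,rcond=None)[0]
    p,q=o1+v1*s[0],o2+v2*s[1]; return (p+q)/2,np.linalg.norm(p-q)
def load(tag): return dict(np.load(f'pics/{tag}.npz'))
E
python3 - <<'E'
from h import *
for n in['side','top','wrist']:
    d=grab(n,n+'0'); print(n,ray(d,(280,210)))
print(robot.state())
E
```

```text
pics
side (array([ 0.54318174, -0.75638997,  0.75945539]), array([ 0.0224979 ,  0.82521486, -0.56442514]))
top (array([0.44363084, 0.18073786, 0.94321087]), array([ 0.1590206 ,  0.03315921, -0.986734  ]))
wrist (array([ 0.30631022, -0.46180633,  0.37246722]), array([-0.26563503, -0.1478539 , -0.95289594]))
{'clock': 0.15, 'joint_pos': array([ 1.08029032,  0.3116026 ,  0.01396141,  1.51268964, -0.00442419,
        1.31917045, -0.02721818]), 'dq': array([-4.30872493e-05, -2.55801243e-03,  7.63976188e-04, -5.23712012e-03,
        6.59363357e-04, -1.06285771e-03,  7.92229413e-05]), 'effort': array([ 4.60107549e-04, -3.80273330e+01,  1.46319349e-01, -2.30845642e+01,
        1.22726141e-02,  9.78634518e-03,  3.55057057e-05]), 'ee_pos': array([ 0.23844119, -0.49502163,  0.23043686]), 'eef_rot': array([ 8.46747866e-01, -5.31993615e-01, -7.91037390e-04, -4.68975152e-04]), 'contact_force': array([-0.0017442 ,  0.86388087, -0.22095251]), 'wrist_torque': array([-0.03979471,  0.00397977, -0.01589723]), 'width': 0.08562754987903123}
```

View pics/side0.png

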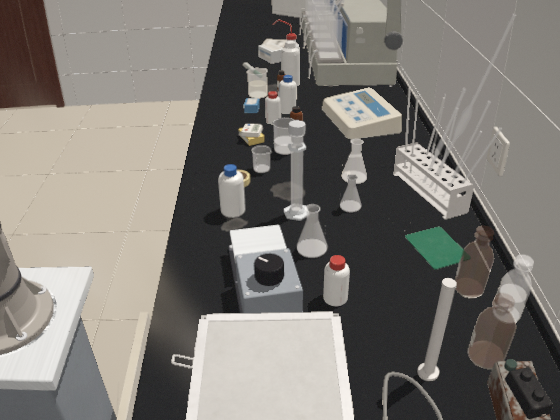

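View pics/top0.png

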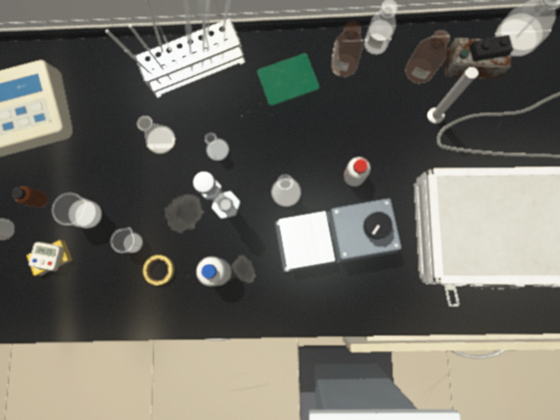

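View pics/wrist0.png

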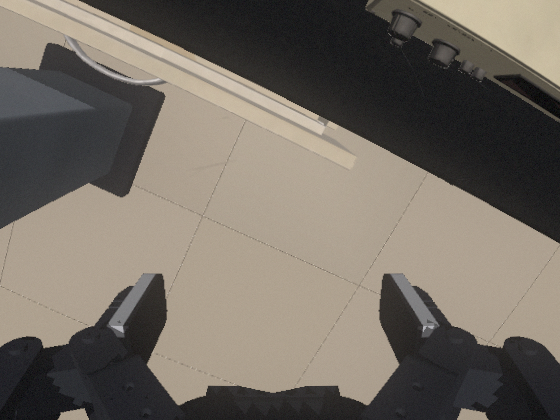

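```bash
python3 - <<'E'
import cv2
t=cv2.imread('pics/top0.png');s=cv2.imread('pics/side0.png')
cv2.imwrite('pics/tc.png',cv2.resize(t[140:300,180:420],None,fx=3.3,fy=3.3,interpolation=cv2.INTER_CUBIC))
cv2.imwrite('pics/sc.png',cv2.resize(s[110:320,210:370],None,fx=2.8,fy=2.8,interpolation=cv2.INTER_CUBIC))
E
```

```text
(no output)
```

View pics/tc.png

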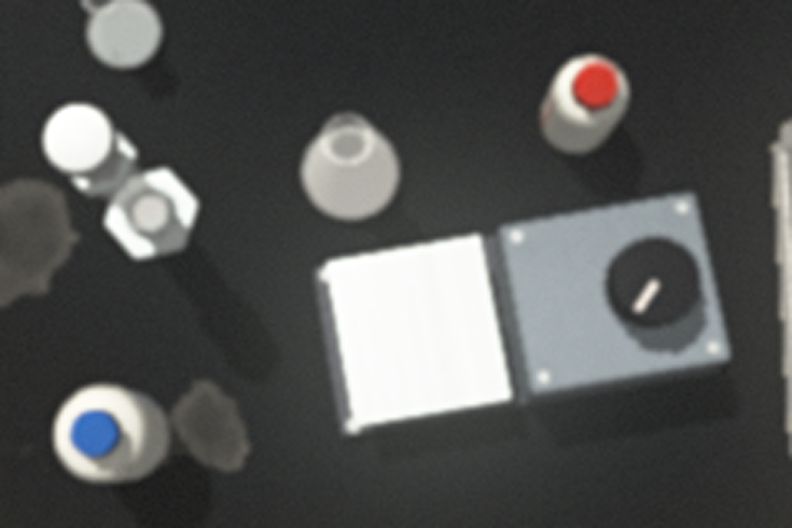

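View pics/sc.png

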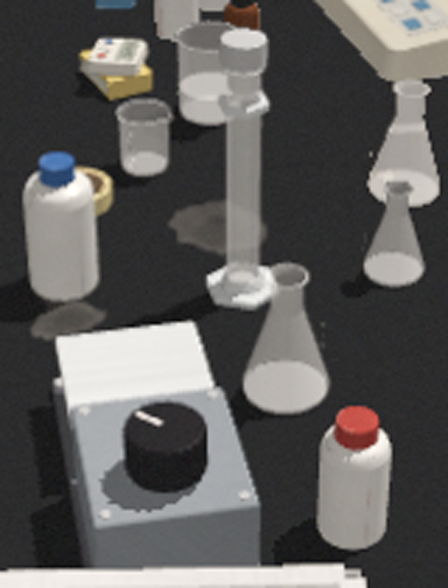

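```bash
python3 - <<'E'
from h import *
T=load('top0');S=load('side0')
t=lambda x,y:(180+(x+.5)/3.3-.5,140+(y+.5)/3.3-.5)
s=lambda x,y:(210+(x+.5)/2.8-.5,110+(y+.5)/2.8-.5)
print('stopper top',plane(T,t(78,138),.241),plane(S,s(244,40),.241),tri(T,t(78,138),S,s(244,40)))
print('foot',plane(T,t(152,213),.015),plane(S,s(242,285),.012))
print('deck');D=[plane(T,t(*p),.082) for p in[(498,228),(692,195),(730,356),(530,395)]];print(np.round(D,4))
print([np.linalg.norm(D[i]-D[(i+1)%4]) for i in range(4)])
for z in(.05,.058,.066):
    P=[plane(T,t(*p),z) for p in[(325,262),(482,236),(512,400),(350,428)]]
    print(z,[round(np.linalg.norm(P[i]-P[(i+1)%4]),4) for i in range(4)],np.mean(P,0)); 
print(np.round(P,4))
print('knob',plane(T,t(655,281),.122),plane(S,s(166,428),.122))
print('platform tri far corners',tri(T,t(325,262),S,s(57,337)),tri(T,t(482,236),S,s(75,405)),tri(T,t(350,428),S,s(57,337)),tri(T,t(325,262),S,s(195,322)))
print('bottle cap',plane(T,t(97,433),.125),plane(S,s(57,160),.125),'small',plane(T,t(596,85),.1),plane(S,s(357,418),.1))
print('flask',plane(T,t(350,170),.02),plane(S,s(286,385),0.005),'neck',plane(T,t(347,142),.11),plane(S,s(290,277),.11))
E
```

```text
stopper top [0.6126714  0.34017765 0.241     ] [0.61309761 0.3359781  0.241     ] (array([0.61331146, 0.34070254, 0.2387328 ]), np.float64(0.00018361140976769864))
foot [0.61087719 0.33843995 0.015     ] [0.61176758 0.32798184 0.012     ]
deck
[[ 0.5818  0.1014  0.082 ]
 [ 0.5995 -0.0241  0.082 ]
 [ 0.4953 -0.0408  0.082 ]
 [ 0.4739  0.0861  0.082 ]]
[np.float64(0.12676834584072605), np.float64(0.1055553263405003), np.float64(0.1286245260810761), np.float64(0.1089950550726951)]
0.05 [np.float64(0.107), np.float64(0.1108), np.float64(0.1082), np.float64(0.1118)] [0.51940494 0.15522152 0.05      ]
0.058 [np.float64(0.106), np.float64(0.1098), np.float64(0.1073), np.float64(0.1108)] [0.51872627 0.15545006 0.058     ]
0.066 [np.float64(0.1051), np.float64(0.1088), np.float64(0.1063), np.float64(0.1098)] [0.51804761 0.15567859 0.066     ]
[[0.5651 0.2148 0.066 ]
 [0.5793 0.1107 0.066 ]
 [0.4715 0.096  0.066 ]
 [0.4562 0.2012 0.066 ]]
knob [0.53964678 0.01128978 0.122     ] [0.54233606 0.00702218 0.122     ]
platform tri far corners (array([0.51188967, 0.20429333, 0.06835298]), np.float64(0.106770382894921)) (array([0.52683457, 0.10306415, 0.08057191]), np.float64(0.10107169488709211)) (array([0.45784874, 0.20161766, 0.05517868]), np.float64(0.0030320775256401536)) (array([0.56712326, 0.21523344, 0.05560877]), np.float64(0.001092004580687326))
bottle cap [0.4562136  0.35379645 0.125     ] [0.45765262 0.35744905 0.125     ] small [0.67008756 0.03625194 0.1       ] [0.67210765 0.03692959 0.1       ]
flask [0.6362669  0.19739346 0.02      ] [0.63900422 0.19553747 0.005     ] neck [0.63574511 0.19718543 0.11      ] [0.63977203 0.19449306 0.11      ]
```

move_arm(
  targets=[
    {"fingers": 100, "linear": [0, 0, -0.04], "twist": 0},
    {"fingers": 100, "linear": [0, 0, -0.04], "twist": 0},
    {"fingers": 100, "linear": [-0.03, -0.035, 0], "twist": 0},
    {"fingers": 100, "linear": [-0.03, -0.035, 0], "twist": 0},
    {"fingers": 100, "linear": [-0.03, -0.035, 0], "twist": 0},
  ],
)

```text
clock: 0.78
ee_pos: [0.2946, -0.3674, 0.311]
eef_rot: [0.847, -0.532, -0.0, -0.0]
contact_force: [0.7, 0.5, 1.1]
width: 0.0855
```

move_arm(
  targets=[
    {"fingers": 100, "linear": [-0.035, -0.04, 0], "twist": 0},
    {"fingers": 100, "linear": [-0.035, -0.04, 0], "twist": 0},
    {"fingers": 100, "linear": [-0.035, -0.04, 0], "twist": 0},
    {"fingers": 100, "linear": [-0.035, -0.04, 0], "twist": 0},
    {"fingers": 100, "linear": [-0.035, -0.04, 0], "twist": 0},
  ],
)

```text
clock: 1.4
ee_pos: [0.3987, -0.1228, 0.3111]
eef_rot: [0.847, -0.532, 0.0, 0.0]
contact_force: [-0.1, -0.9, -0.2]
width: 0.0853
```

move_arm(
  targets=[
    {"fingers": 100, "linear": [-0.035, -0.04, 0], "twist": 0},
    {"fingers": 100, "linear": [-0.035, -0.04, 0], "twist": 0},
    {"fingers": 100, "linear": [-0.035, -0.04, 0], "twist": 0},
    {"fingers": 100, "linear": [-0.035, -0.04, 0], "twist": 0},
    {"fingers": 100, "linear": [-0.03, -0.035, 0], "twist": 0},
  ],
)

```text
clock: 2.02
ee_pos: [0.5006, 0.1152, 0.311]
eef_rot: [0.847, -0.532, -0.0, 0.0]
contact_force: [1.0, -1.0, 0.3]
width: 0.0861
```

```bash
python3 - <<'E'
from h import *
d=grab('wrist','w1'); s=robot.state(); print(s['ee_pos'],s['eef_rot'],s['joint_pos'])
print(ray(d,(280,210)), proj(d,[[.612,.338,.241],[.5185,.1555,.058]]))
E
```

```text
[0.50128659 0.12297218 0.31050442] [ 0.84933442 -0.52783922 -0.00193704 -0.0036126 ] [ 0.20150144  0.25923731 -0.60254062  1.43182872  0.13884494  1.4918131
 -1.50790491]
(array([0.56846051, 0.14864025, 0.45315876]), array([-0.26488725, -0.14974344, -0.95280904])) [[  -3.06817321 -118.19976401]
 [ 246.06737748  133.77730408]]
```

View pics/w1.png

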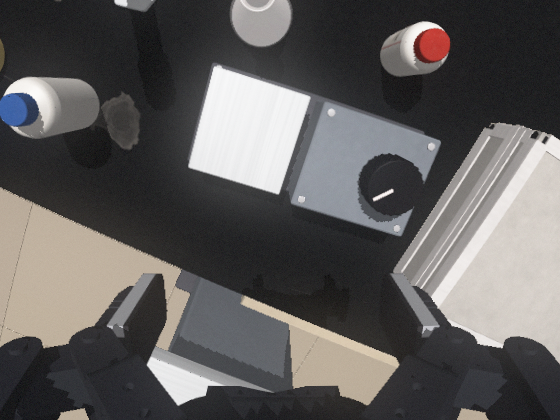

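```bash
python3 - <<'E'
from h import *
W=load('w1');T=load('top0');S=load('side0')
t=lambda x,y:(180+(x+.5)/3.3-.5,140+(y+.5)/3.3-.5)
s=lambda x,y:(210+(x+.5)/2.8-.5,110+(y+.5)/2.8-.5)
g=cv2.cvtColor(W['frame'],cv2.COLOR_RGB2GRAY)
m=np.zeros_like(g); m[55:205,180:320]=(g[55:205,180:320]>185)*255
c=max(cv2.findContours(m,0,2)[0],key=cv2.contourArea); q=cv2.approxPolyDP(c,12,True)[:,0]; r=cv2.boxPoints(cv2.minAreaRect(c));print(q,r)
g2=cv2.cvtColor(T['frame'],cv2.COLOR_RGB2GRAY)
m=np.zeros_like(g); m[205:275,270:338]=(g2[205:275,270:338]>185)*255
c=max(cv2.findContours(m,0,2)[0],key=cv2.contourArea); q2=cv2.approxPolyDP(c,6,True)[:,0];print(q2)
for z in(.05,.058,.066):
    for d,Q in((W,q),(T,q2)):
        P=np.array([plane(d,p,z) for p in Q.astype(float)])
        print(z,[round(float(np.linalg.norm(P[i]-P[(i+1)%len(P)])),4) for i in range(len(P))],np.round(P.mean(0),4))
    print(np.round([plane(S,p,z) for p in [s(57,337),s(195,322)]],4), np.round([plane(W,p,z) for p in [(189,167),(215,65)]],4))
print('screws',np.round([plane(W,p,.082) for p in[(331,112),(431,146),(397,228),(301,199)]],4))
print('screwsT',np.round([plane(T,t(*p),.082) for p in[(517,236),(682,207),(712,347),(543,376)]],4))
print('knob',plane(W,(392,180),.122))
E
python3 - <<'E'
import cv2
w=cv2.imread('pics/w1.png');cv2.imwrite('pics/w1c.png',cv2.resize(w[50:250,180:450],None,fx=2.9,fy=2.9,interpolation=cv2.INTER_CUBIC))
E
```

```text
[[214  67]
 [189 166]
 [278 193]
 [309  96]] [[181.59677 164.30325]
 [214.2623   64.129  ]
 [310.46735  95.50021]
 [277.80182 195.67447]]
[[324 211]
 [277 222]
 [286 270]
 [334 259]]
0.05 [0.1082, 0.1028, 0.1098, 0.1025] [0.5198 0.1552 0.05  ]
0.05 [0.1071, 0.1072, 0.1071, 0.1076] [0.5186 0.1571 0.05  ]
[[0.4587 0.2088 0.05  ]
 [0.5679 0.2231 0.05  ]] [[0.4574 0.1973 0.05  ]
 [0.5677 0.214  0.05  ]]
0.058 [0.1061, 0.1007, 0.1076, 0.1005] [0.5207 0.1551 0.058 ]
0.058 [0.1061, 0.1062, 0.1061, 0.1066] [0.5179 0.1573 0.058 ]
[[0.4597 0.198  0.058 ]
 [0.5676 0.2121 0.058 ]] [[0.4596 0.1964 0.058 ]
 [0.5677 0.2127 0.058 ]]
0.066 [0.1039, 0.0987, 0.1054, 0.0985] [0.5217 0.155  0.066 ]
0.066 [0.1052, 0.1053, 0.1051, 0.1057] [0.5172 0.1575 0.066 ]
[[0.4606 0.1871 0.066 ]
 [0.5673 0.201  0.066 ]] [[0.4619 0.1954 0.066 ]
 [0.5677 0.2114 0.066 ]]
screws [[ 0.5767  0.0896  0.082 ]
 [ 0.5926 -0.0174  0.082 ]
 [ 0.5016 -0.0317  0.082 ]
 [ 0.4855  0.076   0.082 ]]
screwsT [[ 0.5762  0.0894  0.082 ]
 [ 0.5918 -0.0172  0.082 ]
 [ 0.5012 -0.0299  0.082 ]
 [ 0.4857  0.0773  0.082 ]]
knob [0.54707766 0.01664001 0.122     ]
```

View pics/w1c.png

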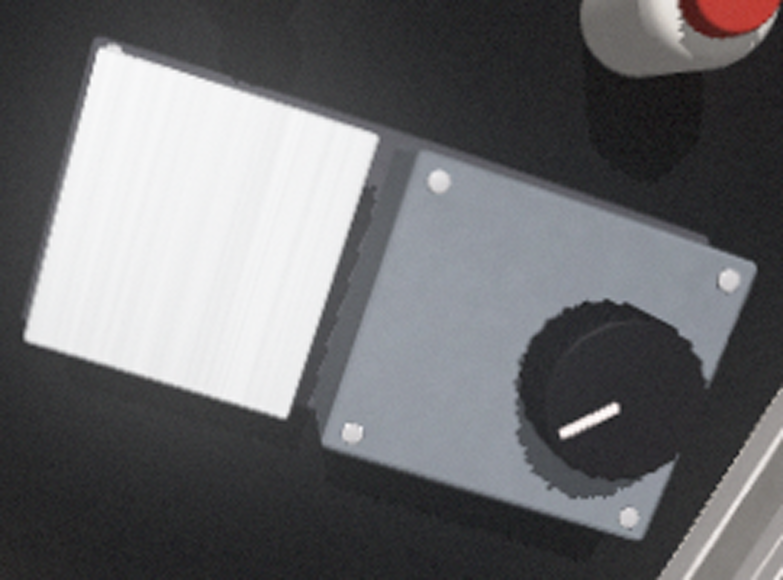

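move_arm(
  targets=[
    {"fingers": 100, "linear": [-0.036, -0.048, 0], "twist": 0},
    {"fingers": 100, "linear": [-0.036, -0.048, 0], "twist": 0},
    {"fingers": 100, "linear": [-0.036, -0.048, 0], "twist": 0},
    {"fingers": 100, "linear": [-0.037, -0.049, 0], "twist": 0},
    {"fingers": 100, "linear": [0, 0, 0], "twist": 0},
  ],
)

```text
clock: 2.7
ee_pos: [0.61, 0.3338, 0.3048]
eef_rot: [0.849, -0.529, -0.004, 0.002]
contact_force: [0.2, -1.0, -0.3]
width: 0.0854
```

```bash
python3 - <<'E'
from h import *
d=grab('wrist','w2'); s=robot.state(); print(s['ee_pos'],s['eef_rot'],s['joint_pos'])
print(proj(d,[[.612,.338,.241]]))
W=load('w1'); print('knob',plane(W,(396.5,188),.122))
w=cv2.imread('pics/side0.png');cv2.imwrite('pics/s0c.png',cv2.resize(w[220:320,220:310],None,fx=6,fy=6,interpolation=cv2.INTER_NEAREST))
E
```

```text
[0.61047472 0.33057595 0.30715629] [ 0.84789825 -0.53015021 -0.0022565   0.00205546] [-0.27394501  0.68863616 -0.58725729  0.82214203  0.36041493  1.71452688
 -1.81421532]
[[269.32724893 219.54221662]]
knob [0.54242143 0.00889978 0.122     ]
```

View pics/w2.png

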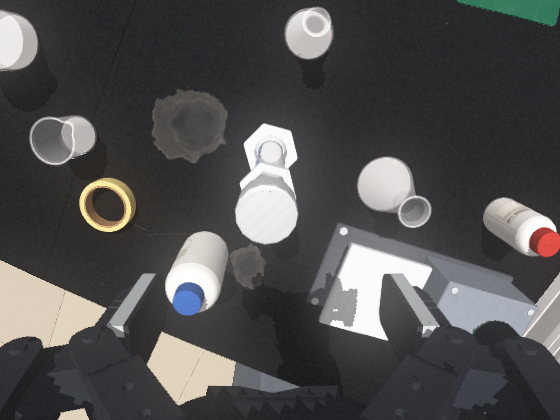

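View pics/s0c.png

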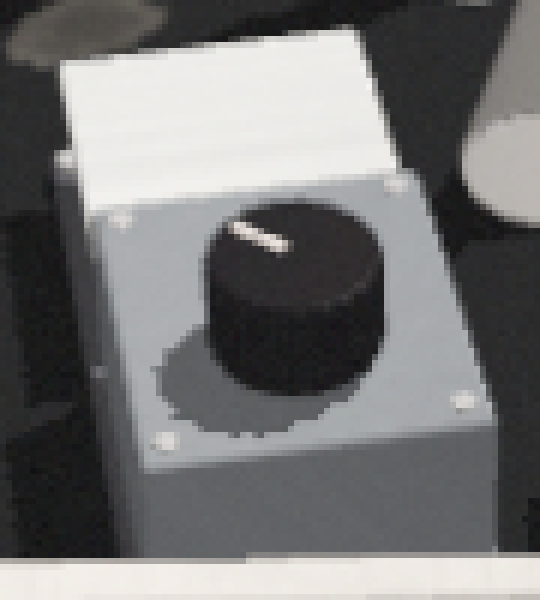

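```bash
python3 - <<'E'
from h import *
S=load('side0');W=load('w2')
f=lambda x,y:(220+x/6-.5,220+y/6-.5)
print(np.round([plane(S,f(*p),.082) for p in[(396,184),(463,401),(165,440),(121,218)]],4))
for z in (.05,.058,.066): print(np.round([plane(S,f(*p),z) for p in[(60,62),(359,28)]],4))
for p in [(267,213),(267,216)]:print(plane(W,p,.241))
print(plane(W,(270,150),.012))
for z in (.05,.058,.066): print(np.round([plane(W,p,z) for p in[(350,243),(320,322)]],4))
E
```

```text
[[ 0.576   0.0916  0.082 ]
 [ 0.5918 -0.0159  0.082 ]
 [ 0.5007 -0.0288  0.082 ]
 [ 0.4849  0.0784  0.082 ]]
[[0.4575 0.2097 0.05  ]
 [0.568  0.2251 0.05  ]]
[[0.4585 0.1988 0.058 ]
 [0.5677 0.214  0.058 ]]
[[0.4595 0.1879 0.066 ]
 [0.5674 0.2029 0.066 ]]
[0.61502423 0.34098081 0.241     ]
[0.61336665 0.34017542 0.241     ]
[0.61519607 0.34199786 0.012     ]
[[0.5652 0.2142 0.05  ]
 [0.4555 0.1938 0.05  ]]
[[0.5675 0.2173 0.058 ]
 [0.46   0.1974 0.058 ]]
[[0.5698 0.2204 0.066 ]
 [0.4646 0.2009 0.066 ]]
```

move_arm(
  targets=[
    {"fingers": 100, "linear": [0, 0, 0.01], "twist": 0},
    {"fingers": 100, "linear": [0, 0, 0.01], "twist": 0},
    {"fingers": 100, "linear": [0, 0, 0], "twist": 0},
    {"fingers": 100, "linear": [0, 0, 0], "twist": 0},
    {"fingers": 100, "linear": [0, 0, 0], "twist": 0},
  ],
)

```text
clock: 3.38
ee_pos: [0.6114, 0.3275, 0.2921]
eef_rot: [0.847, -0.532, 0.0, -0.0]
contact_force: [-0.4, 0.5, 0.1]
width: 0.0857
```

```bash
python3 - <<'E'
from h import *
d=grab('wrist','w3'); s=robot.state(); print(s['ee_pos'],s['eef_rot'],s['dq'])
g=cv2.cvtColor(d['frame'],cv2.COLOR_RGB2GRAY)
print(proj(d,[[.6135,.34,.241]]))
cv2.imwrite('pics/w3c.png',cv2.resize(cv2.cvtColor(d['frame'],cv2.COLOR_RGB2BGR)[100:300,180:380],None,fx=3,fy=3))
E
```

```text
[0.61145162 0.32766192 0.29192462] [ 8.46669914e-01 -5.32118201e-01  2.44192893e-04 -4.65693849e-04] [-0.00444406  0.00553509  0.00256374 -0.00032113  0.0011183   0.00012364
 -0.00218876]
[[254.85805961 221.90859769]]
```

View pics/w3c.png

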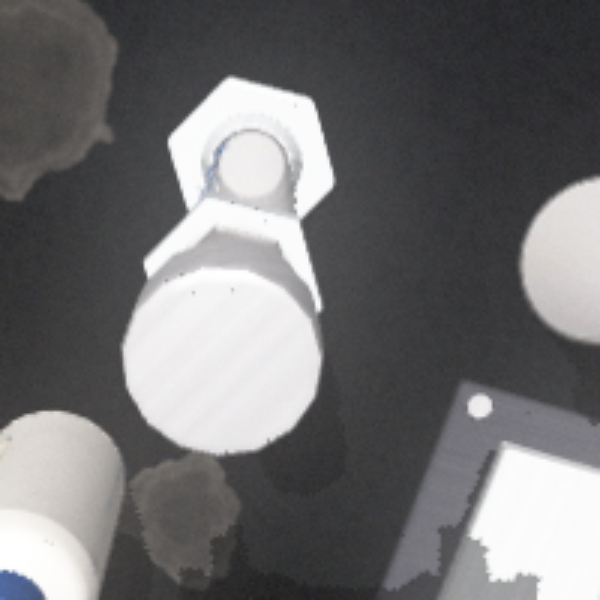

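```bash
python3 - <<'E'
from h import *
d=load('w3')
P=plane(d,(253.7,219.7),.241);print(P,plane(d,(263.5,153),.012))
e=np.array([.61145,.32766]);x=np.array([.434,-.901]);y=np.array([-.901,-.434])
v=P[:2]-e;print(v@x,v@y)
E
```

```text
[0.61438861 0.34111204 0.241     ] [0.61519629 0.34144855 0.012     ]
-0.010844930784381767 -0.008485872270884489
```

move_arm(
  targets=[
    {"fingers": 100, "linear": [-0.0105, -0.008, 0.012], "twist": 0},
    {"fingers": 100, "linear": [0, 0, 0.02], "twist": 0},
    {"fingers": 100, "linear": [0, 0, 0.02], "twist": 0},
    {"fingers": 100, "linear": [0, 0, 0.02], "twist": 0},
    {"fingers": 100, "linear": [0, 0, 0.01], "twist": 0},
  ],
)

```text
clock: 4.05
ee_pos: [0.6131, 0.3412, 0.2067]
eef_rot: [0.847, -0.531, -0.001, 0.001]
contact_force: [1.0, -0.4, -0.3]
width: 0.0855
```

move_arm(
  targets=[
    {"fingers": 80, "linear": [0, 0, 0], "twist": 0},
    {"fingers": 65, "linear": [0, 0, 0], "twist": 0},
    {"fingers": 60, "linear": [0, 0, 0], "twist": 0},
    {"fingers": 55, "linear": [0, 0, 0], "twist": 0},
    {"fingers": 55, "linear": [0, 0, 0], "twist": 0},
  ],
  squeeze=30,
)

```text
clock: 4.68
ee_pos: [0.6141, 0.3407, 0.2096]
eef_rot: [0.847, -0.532, 0.0, -0.0]
contact_force: [0.4, -0.3, 0.9]
width: 0.0473
```

```bash
python3 - <<'E'
from h import *
s=robot.state(); print(s['ee_pos'],s['eef_rot'],s['contact_force'],s['width'],s['joint_pos'])
d=grab('wrist','w4')
d=grab('side','s4');cv2.imwrite('pics/s4c.png',cv2.resize(cv2.cvtColor(d['frame'],cv2.COLOR_RGB2BGR)[60:260,200:400],None,fx=3,fy=3))
E
```

```text
[0.61410292 0.34070494 0.20963766] [ 8.46719149e-01 -5.32040036e-01  1.50434491e-04 -2.45426056e-04] [ 0.44190909 -0.29652335  0.91447785] 0.04731817075048581 [-0.24651144  0.71518162 -0.58482245  1.02551858  0.3717069   1.49425815
 -1.86164171]
```

View pics/w4.png

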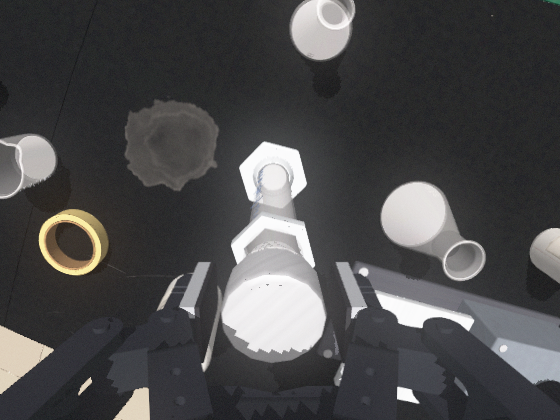

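View pics/s4c.png

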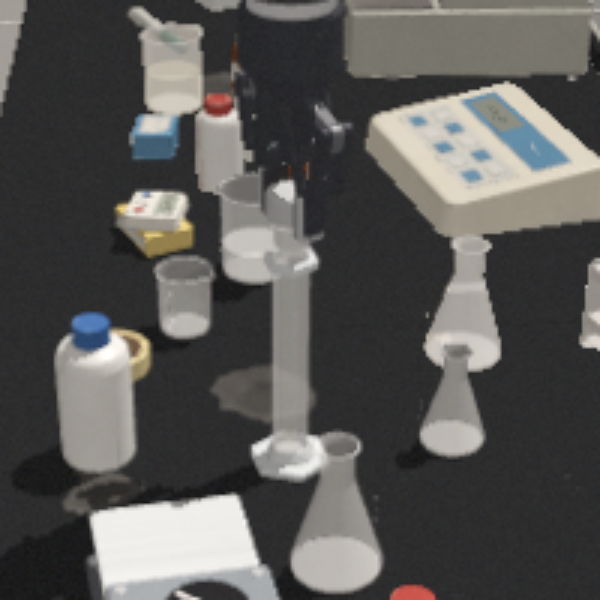

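move_arm(
  targets=[
    {"fingers": 50, "linear": [0, 0, 0], "twist": 0},
    {"fingers": 45, "linear": [0, 0, 0], "twist": 0},
    {"fingers": 40, "linear": [0, 0, 0], "twist": 0},
    {"fingers": 30, "linear": [0, 0, 0], "twist": 0},
    {"fingers": 20, "linear": [0, 0, 0], "twist": 0},
  ],
  squeeze=50,
)

```text
clock: 5.4
ee_pos: [0.6143, 0.3406, 0.2096]
eef_rot: [0.847, -0.532, 0.0, -0.0]
contact_force: [0.6, 0.1, 1.0]
width: 0.0366
```

move_arm(
  targets=[
    {"fingers": 20, "linear": [0, 0, 0], "twist": 0},
    {"fingers": 20, "linear": [0, 0, -0.002], "twist": 0},
    {"fingers": 20, "linear": [0, 0, -0.006], "twist": 0},
    {"fingers": 20, "linear": [0, 0, -0.01], "twist": 0},
    {"fingers": 20, "linear": [0, 0, -0.015], "twist": 0},
  ],
)

```text
clock: 6.02
ee_pos: [0.6137, 0.3405, 0.2426]
eef_rot: [0.847, -0.532, -0.0, 0.0]
contact_force: [-0.3, 0.1, -2.9]
width: 0.0367
```

```bash
python3 - <<'E'
from h import *
s=robot.state(); print(s['ee_pos'],s['eef_rot'],s['contact_force'],s['width'])
d=grab('side','s5');cv2.imwrite('pics/s5c.png',cv2.resize(cv2.cvtColor(d['frame'],cv2.COLOR_RGB2BGR)[60:260,200:400],None,fx=3,fy=3))
E
```

```text
[0.61374591 0.34054669 0.24263634] [ 8.46783872e-01 -5.31936815e-01 -2.68609363e-04  4.76406107e-04] [-0.33616411  0.12167122 -2.93174009] 0.03674809788857894
```

View pics/s5c.png

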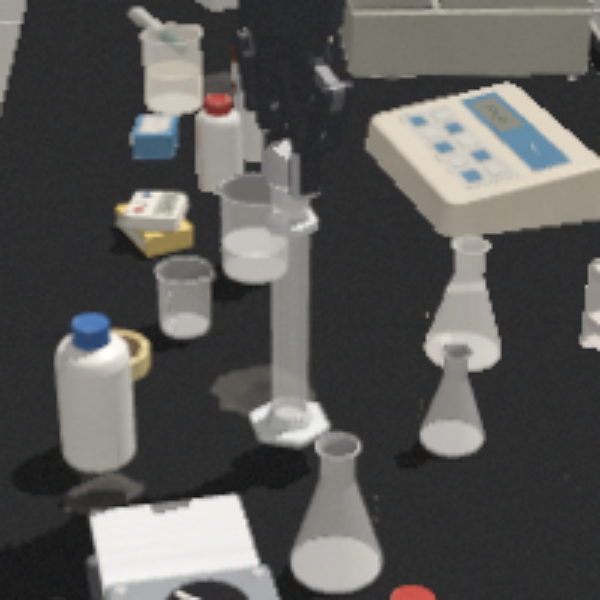

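move_arm(
  targets=[
    {"fingers": 20, "linear": [0, 0, -0.02], "twist": 0},
    {"fingers": 20, "linear": [0, 0, -0.025], "twist": 0},
    {"fingers": 20, "linear": [0, 0, -0.025], "twist": 0},
    {"fingers": 20, "linear": [0.004, 0.005, -0.015], "twist": 0},
    {"fingers": 20, "linear": [0.008, 0.0105, -0.005], "twist": 0},
  ],
)

```text
clock: 6.7
ee_pos: [0.605, 0.3235, 0.3333]
eef_rot: [0.847, -0.532, 0.0, -0.001]
contact_force: [-0.9, -1.3, -3.9]
width: 0.0363
```

move_arm(
  targets=[
    {"fingers": 20, "linear": [0.013, 0.017, 0], "twist": 0},
    {"fingers": 20, "linear": [0.016, 0.021, 0], "twist": 0},
    {"fingers": 20, "linear": [0.016, 0.021, 0], "twist": 0},
    {"fingers": 20, "linear": [0.016, 0.021, 0], "twist": 0},
    {"fingers": 20, "linear": [0.016, 0.021, 0], "twist": 0},
  ],
)

```text
clock: 7.32
ee_pos: [0.5463, 0.2076, 0.3314]
eef_rot: [0.846, -0.533, -0.0, 0.001]
contact_force: [-0.2, 0.1, -2.5]
width: 0.0367
```

move_arm(
  targets=[
    {"fingers": 20, "linear": [0.014, 0.019, 0], "twist": 0},
    {"fingers": 20, "linear": [0.011, 0.014, 0], "twist": 0},
    {"fingers": 20, "linear": [0.006, 0.008, 0], "twist": 0},
    {"fingers": 20, "linear": [0.003, 0.004, 0], "twist": 0},
    {"fingers": 20, "linear": [0, 0, 0], "twist": 0},
  ],
)

```text
clock: 7.95
ee_pos: [0.5217, 0.1598, 0.3322]
eef_rot: [0.847, -0.532, -0.0, 0.0]
contact_force: [0.2, 0.9, -3.4]
width: 0.0363
```

```bash
python3 - <<'E'
from h import *
s=robot.state(); print(s['ee_pos'],s['eef_rot'],s['contact_force'],s['width'])
d=grab('side','s6');cv2.imwrite('pics/s6c.png',cv2.resize(cv2.cvtColor(d['frame'],cv2.COLOR_RGB2BGR)[100:300,190:390],None,fx=3,fy=3))
d=grab('top','t6');cv2.imwrite('pics/t6c.png',cv2.resize(cv2.cvtColor(d['frame'],cv2.COLOR_RGB2BGR)[130:300,200:420],None,fx=3,fy=3))
E
```

```text
[0.52169256 0.15977687 0.33217726] [ 8.46733491e-01 -5.32017287e-01 -2.40457462e-05  1.05107677e-05] [ 0.20909603  0.8560548  -3.39883756] 0.036338783884390644
```

View pics/s6c.png

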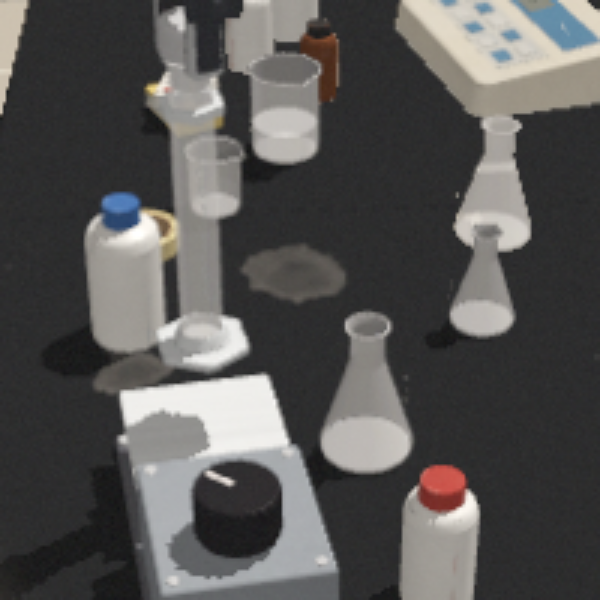

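View pics/t6c.png

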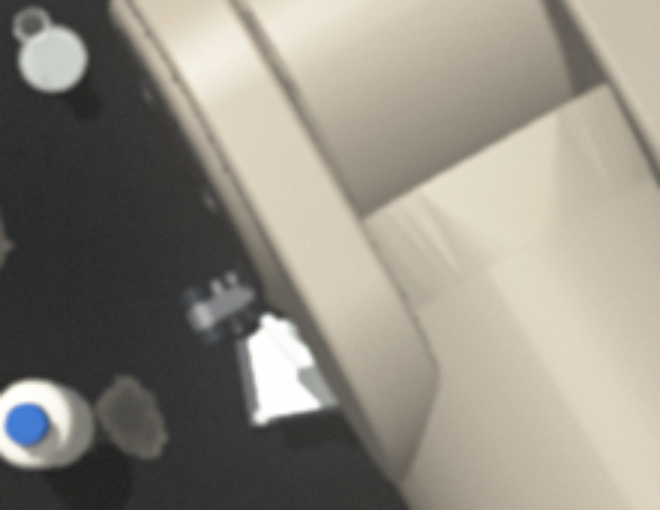

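```bash
python3 - <<'E'
from h import *
d=load('s6'); b=.3322-.21
p=proj(d,[[.5217,.1598,b],[.5217,.1598,b+.1],[.5217,.1598,b+.2]]);print(p,(p-[190,100])*3)
E
```

```text
[[257.44503769 214.97204456]
 [255.58742143 172.89325655]
 [253.59259829 126.34133946]] [[202.33511307 344.91613368]
 [196.76226428 218.67976966]
 [190.77779488  79.02401838]]
```

move_arm(
  targets=[
    {"fingers": 20, "linear": [0.0027, 0.0032, 0.006], "twist": 0},
    {"fingers": 20, "linear": [0, 0, 0.014], "twist": 0},
    {"fingers": 20, "linear": [0, 0, 0.016], "twist": 0},
    {"fingers": 20, "linear": [0, 0, 0.012], "twist": 0},
    {"fingers": 20, "linear": [0, 0, 0.004], "twist": 0},
  ],
)

```text
clock: 8.68
ee_pos: [0.5195, 0.1556, 0.2787]
eef_rot: [0.847, -0.532, -0.001, 0.001]
contact_force: [-0.6, 0.2, -2.9]
width: 0.0362
```

move_arm(
  targets=[
    {"fingers": 20, "linear": [0, 0, 0.002], "twist": 0},
    {"fingers": 20, "linear": [0, 0, 0], "twist": 0},
    {"fingers": 20, "linear": [0, 0, 0.002], "twist": 0},
    {"fingers": 20, "linear": [0, 0, 0], "twist": 0},
    {"fingers": 20, "linear": [0, 0, 0], "twist": 0},
  ],
)

```text
clock: 9.3
ee_pos: [0.5202, 0.156, 0.2764]
eef_rot: [0.847, -0.532, 0.0, -0.0]
contact_force: [1.0, 0.7, -3.5]
width: 0.0364
```

```bash
python3 - <<'E'
from h import *
s=robot.state(); print(s['ee_pos'],s['eef_rot'],s['contact_force'],s['width'])
d=grab('side','s7');cv2.imwrite('pics/s7c.png',cv2.resize(cv2.cvtColor(d['frame'],cv2.COLOR_RGB2BGR)[130:280,200:350],None,fx=4,fy=4))
d=grab('wrist','w7')
E
```

```text
[0.5202185  0.15599713 0.27642016] [ 8.46748799e-01 -5.31992907e-01  1.00242408e-04 -8.63131927e-05] [ 1.00280178  0.72690595 -3.46334012] 0.036361802507517006
```

View pics/s7c.png

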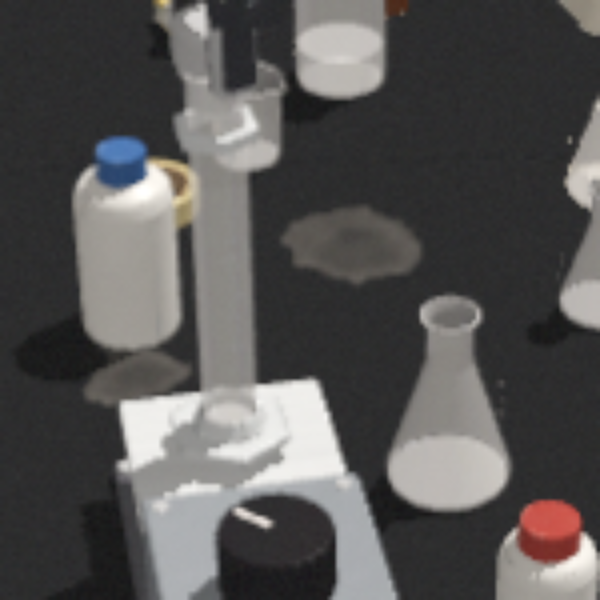

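View pics/w7.png

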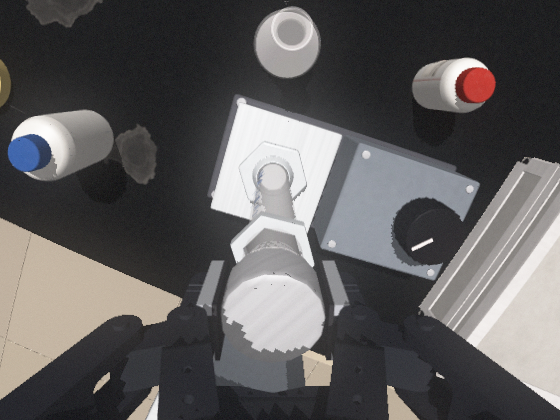

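move_arm(
  targets=[
    {"fingers": 20, "linear": [0, 0, 0.002], "twist": 0},
    {"fingers": 20, "linear": [0, 0, 0.002], "twist": 0},
    {"fingers": 20, "linear": [0, 0, 0.002], "twist": 0},
    {"fingers": 20, "linear": [0, 0, 0], "twist": 0},
    {"fingers": 20, "linear": [0, 0, 0], "twist": 0},
  ],
)

```text
clock: 10.02
ee_pos: [0.5202, 0.156, 0.2703]
eef_rot: [0.847, -0.532, 0.0, -0.0]
contact_force: [-0.5, -0.4, -2.5]
width: 0.0366
```

move_arm(
  targets=[
    {"fingers": 20, "linear": [0, 0, 0.001], "twist": 0},
    {"fingers": 20, "linear": [0, 0, 0.001], "twist": 0},
    {"fingers": 20, "linear": [0, 0, 0], "twist": 0},
    {"fingers": 20, "linear": [0, 0, 0], "twist": 0},
    {"fingers": 20, "linear": [0, 0, 0], "twist": 0},
  ],
)

```text
clock: 10.65
ee_pos: [0.5202, 0.156, 0.2683]
eef_rot: [0.847, -0.532, 0.0, -0.0]
contact_force: [-0.7, 0.2, -2.9]
width: 0.0365
```

move_arm(
  targets=[
    {"fingers": 20, "linear": [0, 0, 0.001], "twist": 0},
    {"fingers": 20, "linear": [0, 0, 0], "twist": 0},
    {"fingers": 20, "linear": [0, 0, 0], "twist": 0},
    {"fingers": 20, "linear": [0, 0, 0], "twist": 0},
    {"fingers": 20, "linear": [0, 0, 0], "twist": 0},
  ],
)

```text
clock: 11.28
ee_pos: [0.5202, 0.156, 0.2674]
eef_rot: [0.847, -0.532, 0.0, -0.0]
contact_force: [-0.2, 1.2, -1.5]
width: 0.0368
```

move_arm(
  targets=[
    {"fingers": 20, "linear": [0, 0, 0.001], "twist": 0},
    {"fingers": 20, "linear": [0, 0, 0], "twist": 0},
    {"fingers": 20, "linear": [0, 0, 0], "twist": 0},
    {"fingers": 20, "linear": [0, 0, 0], "twist": 0},
    {"fingers": 20, "linear": [0, 0, 0], "twist": 0},
  ],
)

```text
clock: 11.9
ee_pos: [0.5206, 0.1562, 0.2673]
eef_rot: [0.847, -0.532, 0.001, -0.001]
contact_force: [-1.2, -0.6, 6.4]
width: 0.0368
```

move_arm(
  targets=[
    {"fingers": 20, "linear": [0, 0, -0.0006], "twist": 0},
    {"fingers": 20, "linear": [0, 0, 0], "twist": 0},
    {"fingers": 45, "linear": [0, 0, 0], "twist": 0},
    {"fingers": 50, "linear": [0, 0, 0], "twist": 0},
    {"fingers": 55, "linear": [0, 0, 0], "twist": 0},
  ],
  squeeze=20,
)

```text
clock: 12.52
ee_pos: [0.5199, 0.1557, 0.2663]
eef_rot: [0.847, -0.532, -0.0, 0.0]
contact_force: [-0.6, 0.7, -0.2]
width: 0.0467
```

move_arm(
  targets=[
    {"fingers": 65, "linear": [0, 0, 0], "twist": 0},
    {"fingers": 80, "linear": [0, 0, 0], "twist": 0},
    {"fingers": 100, "linear": [0, 0, 0], "twist": 0},
    {"fingers": 100, "linear": [0, 0, 0], "twist": 0},
    {"fingers": 100, "linear": [0, 0, 0], "twist": 0},
  ],
)

```text
clock: 13.15
ee_pos: [0.5202, 0.156, 0.2669]
eef_rot: [0.847, -0.532, 0.0, -0.0]
contact_force: [-0.2, 0.1, 0.7]
width: 0.0857
```

```bash
python3 - <<'E'
from h import *
s=robot.state(); print(s['ee_pos'],s['contact_force'],s['width'])
d=grab('side','s8');cv2.imwrite('pics/s8c.png',cv2.resize(cv2.cvtColor(d['frame'],cv2.COLOR_RGB2BGR)[130:280,200:350],None,fx=4,fy=4))
d=grab('wrist','w8')
E
```

```text
[0.52015136 0.15598611 0.26693469] [-0.1823431   0.10072939  0.73724038] 0.08567701365005982
```

View pics/s8c.png

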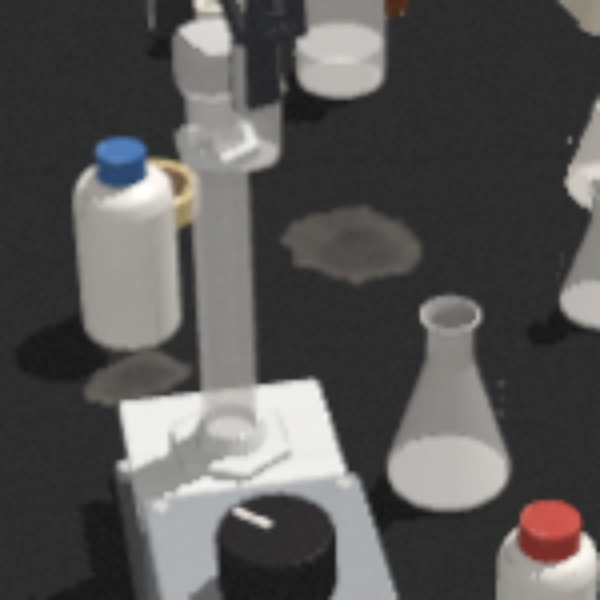

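View pics/w8.png

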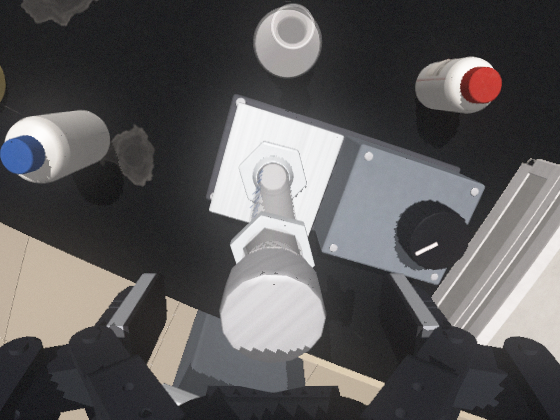

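move_arm(
  targets=[
    {"fingers": 100, "linear": [0, 0, -0.01], "twist": 0},
    {"fingers": 100, "linear": [0, 0, -0.025], "twist": 0},
    {"fingers": 100, "linear": [0, 0, -0.03], "twist": 0},
    {"fingers": 100, "linear": [0, 0, -0.025], "twist": 0},
    {"fingers": 100, "linear": [0, 0, -0.01], "twist": 0},
  ],
)

```text
clock: 13.88
ee_pos: [0.5207, 0.1565, 0.3692]
eef_rot: [0.847, -0.532, 0.001, -0.001]
contact_force: [-0.3, 1.0, 0.2]
width: 0.0855
```

move_arm(
  targets=[
    {"fingers": 100, "linear": [0.03, 0.009, 0], "twist": 0},
    {"fingers": 100, "linear": [0.04, 0.013, 0], "twist": 0},
    {"fingers": 100, "linear": [0.042, 0.013, 0], "twist": 0},
    {"fingers": 100, "linear": [0.03, 0.009, 0], "twist": 0},
    {"fingers": 100, "linear": [0, 0, 0.03], "twist": 0},
  ],
)

```text
clock: 14.5
ee_pos: [0.5439, 0.0049, 0.3378]
eef_rot: [0.845, -0.535, 0.002, -0.0]
contact_force: [-0.7, 0.7, 0.0]
width: 0.0855
```

move_arm(
  targets=[
    {"fingers": 100, "linear": [0, 0, 0.04], "twist": 0},
    {"fingers": 100, "linear": [0, 0, 0.04], "twist": 0},
    {"fingers": 100, "linear": [0, 0, 0.04], "twist": 0},
    {"fingers": 100, "linear": [0, 0, 0.02], "twist": 0},
    {"fingers": 100, "linear": [0, 0, 0], "twist": 0},
  ],
)

```text
clock: 15.12
ee_pos: [0.5404, 0.0086, 0.1948]
eef_rot: [0.847, -0.532, -0.002, 0.001]
contact_force: [0.4, 0.4, 0.6]
width: 0.0855
```

```bash
python3 - <<'E'
from h import *
s=robot.state(); print(s['ee_pos'],s['eef_rot'],s['contact_force'],s['joint_pos'])
d=grab('side','s9');cv2.imwrite('pics/s9c.png',cv2.resize(cv2.cvtColor(d['frame'],cv2.COLOR_RGB2BGR)[130:310,180:380],None,fx=3,fy=3))
d=grab('wrist','w9'); print(proj(d,[.5422,.009,.122]))
E
```

```text
[0.54036925 0.00856964 0.19476897] [ 0.8467618  -0.53196592 -0.00215065  0.00144517] [0.42704846 0.42949778 0.60627914] [ 0.3725708   0.37152682 -0.5605409   1.57626927  0.20358113  1.25798021
 -1.34295473]
[[273.8863603  219.21809445]]
```

View pics/s9c.png

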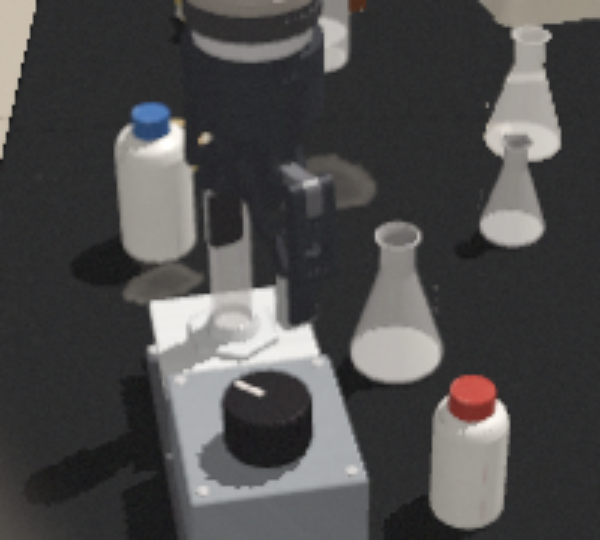

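View pics/w9.png

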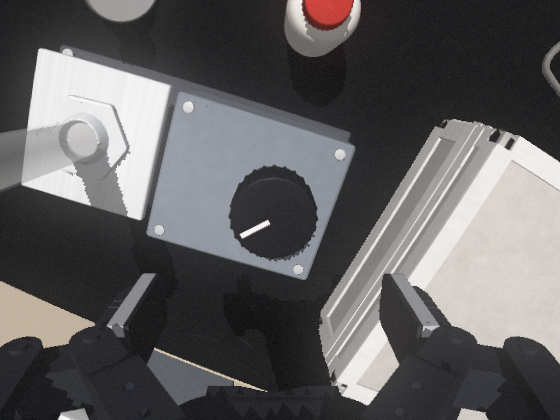

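move_arm(
  targets=[
    {"fingers": 100, "linear": [0.0004, -0.0018, 0.02], "twist": 0},
    {"fingers": 100, "linear": [0, 0, 0.03], "twist": 0},
    {"fingers": 100, "linear": [0, 0, 0.03], "twist": 0},
    {"fingers": 100, "linear": [0, 0, 0.02], "twist": 0},
    {"fingers": 100, "linear": [0, 0, 0.004], "twist": 0},
  ],
)

```text
clock: 15.85
ee_pos: [0.544, 0.0092, 0.0929]
eef_rot: [0.847, -0.532, -0.0, 0.0]
contact_force: [0.2, -0.0, 1.0]
width: 0.0857
```

move_arm(
  targets=[
    {"fingers": 80, "linear": [0, 0, 0], "twist": 0},
    {"fingers": 75, "linear": [0, 0, 0], "twist": 0},
    {"fingers": 72, "linear": [0, 0, 0], "twist": 0},
    {"fingers": 72, "linear": [0, 0, 0], "twist": 0},
    {"fingers": 72, "linear": [0, 0, 0], "twist": 0},
  ],
  squeeze=60,
)

```text
clock: 16.48
ee_pos: [0.544, 0.0093, 0.093]
eef_rot: [0.847, -0.532, 0.0, -0.0]
contact_force: [-0.6, 0.4, 0.5]
width: 0.0617
```

```bash
python3 - <<'E'
from h import *
s=robot.state(); print(s['ee_pos'],s['eef_rot'],s['contact_force'],s['width'],s['joint_pos'])
d=grab('wrist','w10')
E
```

```text
[0.54399711 0.00932    0.09304778] [ 8.46753385e-01 -5.31985605e-01  1.44680159e-04 -2.20231857e-05] [-0.59021197  0.43628164  0.52744094] 0.06165491357781252 [ 0.34538915  0.47224933 -0.53112021  1.70652074  0.27121245  1.03641246
 -1.39910284]
```

View pics/w10.png

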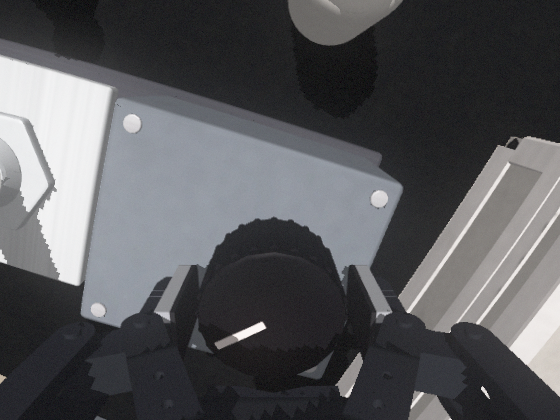

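```bash
python3 - <<'E'
from h import *
a=np.linspace(0,6.28,9)
for tag in('w9','w10'):
  d=load(tag)
  for c in([.5422,.009],[.544,.0093]):
    print(tag,c,np.round(proj(d,np.c_[c[0]+.027*np.cos(a),c[1]+.027*np.sin(a),0*a+.122])).astype(int).tolist())
    f=cv2.cvtColor(d['frame'],cv2.COLOR_RGB2BGR).copy(); 
    b=np.linspace(0,6.28,60)
    cv2.polylines(f,[np.round(proj(d,np.c_[c[0]+.027*np.cos(b),c[1]+.027*np.sin(b),0*b+.122])).astype(int)],True,(0,255,0) if c[0]<.543 else (0,0,255),1)
    cv2.imwrite(f'pics/{tag}_{"a" if c[0]<.543 else "b"}.png',cv2.convertScaleAbs(cv2.resize(f[140:400,170:380],None,fx=2.2,fy=2.2),alpha=1.6,beta=40))
import cv2
m=[np.hstack([cv2.imread(f'pics/{t}_a.png')[:, :400],cv2.imread(f'pics/{t}_b.png')[:, :400]]) for t in('w9','w10')]
cv2.imwrite('pics/k9.png',m[0]);cv2.imwrite('pics/k10.png',m[1])
E
```

```text
w9 [0.5422, 0.009] [[294, 181], [259, 179], [234, 201], [233, 233], [255, 255], [288, 257], [313, 237], [316, 205], [294, 181]]
w9 [0.544, 0.0093] [[295, 178], [260, 176], [234, 198], [234, 230], [256, 253], [289, 255], [314, 234], [317, 203], [295, 178]]
w10 [0.5422, 0.009] [[308, 259], [246, 255], [203, 292], [203, 341], [242, 375], [296, 378], [339, 348], [346, 299], [309, 259]]
w10 [0.544, 0.0093] [[310, 254], [248, 250], [204, 287], [204, 337], [243, 371], [298, 374], [341, 344], [348, 294], [310, 254]]
```

View pics/k9.png

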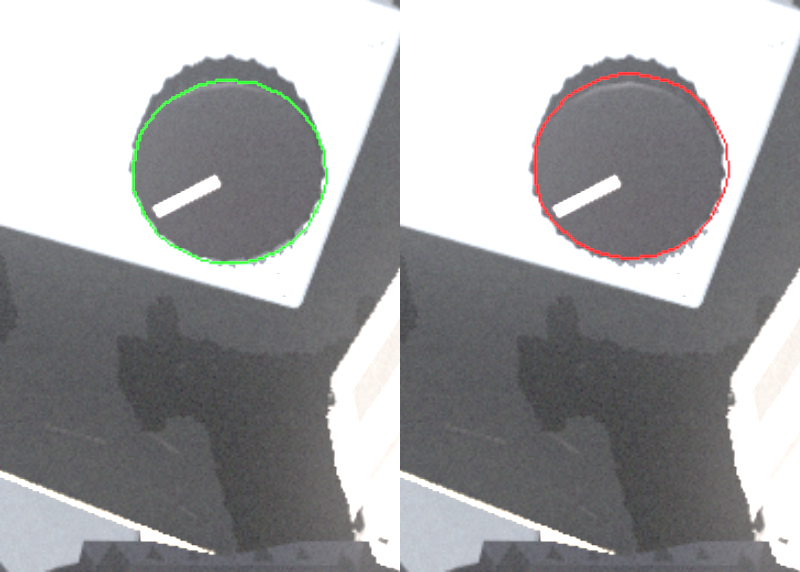

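View pics/k10.png

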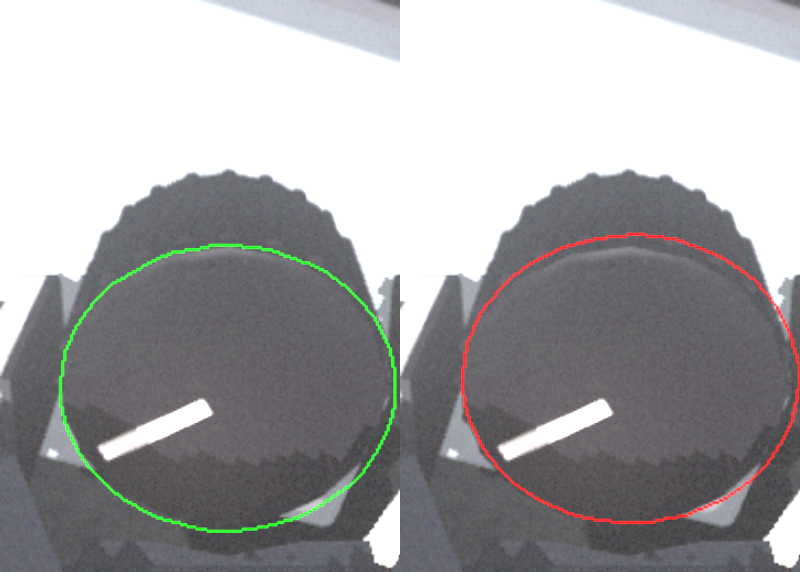

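move_arm(
  targets=[
    {"fingers": 72, "linear": [-0.0006, 0.002, 0.005], "twist": 0},
    {"fingers": 68, "linear": [0, 0, 0], "twist": 0},
    {"fingers": 64, "linear": [0, 0, 0], "twist": 0},
    {"fingers": 60, "linear": [0, 0, 0], "twist": 0},
    {"fingers": 50, "linear": [0, 0, 0], "twist": 0},
  ],
  squeeze=60,
)

```text
clock: 17.15
ee_pos: [0.5419, 0.0088, 0.0882]
eef_rot: [0.847, -0.532, 0.0, 0.0]
contact_force: [-1.5, -1.0, 2.9]
width: 0.0519
```

move_arm(
  targets=[
    {"fingers": 50, "linear": [0, 0, 0], "twist": 0},
    {"fingers": 50, "linear": [0, 0, 0], "twist": 1},
    {"fingers": 50, "linear": [0, 0, 0], "twist": 3},
    {"fingers": 50, "linear": [0, 0, 0], "twist": 4},
    {"fingers": 50, "linear": [0, 0, 0], "twist": 4},
  ],
)

```text
clock: 17.77
ee_pos: [0.5419, 0.009, 0.0882]
eef_rot: [0.786, -0.618, 0.0, 0.0]
contact_force: [-2.8, -0.9, 5.1]
width: 0.0522
```

```bash
python3 - <<'E'
from h import *
s=robot.state(); print(s['ee_pos'],s['eef_rot'],s['contact_force'],s['wrist_torque'],s['width'],s['joint_pos'])
d=grab('side','s11');cv2.imwrite('pics/s11c.png',cv2.resize(cv2.cvtColor(d['frame'],cv2.COLOR_RGB2BGR)[100:300,180:380],None,fx=3,fy=3))
E
```

```text
[0.54186115 0.00897378 0.08823984] [ 7.85905085e-01 -6.18347122e-01  1.43726880e-04  1.17619627e-04] [-2.76988902 -0.93438899  5.14447214] [0.07336191 0.56779821 0.42666596] 0.05224933454355792 [ 0.31200605  0.46487151 -0.48255333  1.71867774  0.24727337  1.01869546
 -1.5908368 ]
```

View pics/s11c.png

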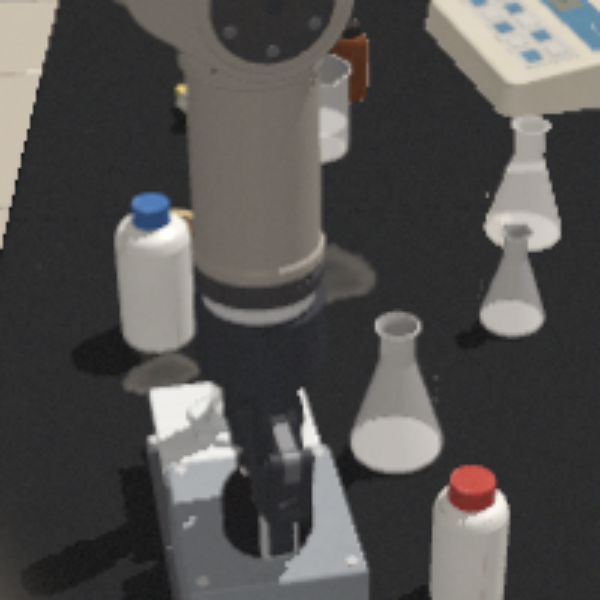

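move_arm(
  targets=[
    {"fingers": 50, "linear": [0, 0, 0], "twist": 6},
    {"fingers": 50, "linear": [0, 0, 0], "twist": 7},
    {"fingers": 50, "linear": [0, 0, 0], "twist": 8},
    {"fingers": 50, "linear": [0, 0, 0], "twist": 7},
    {"fingers": 50, "linear": [0, 0, 0], "twist": 5},
  ],
)

```text
clock: 18.45
ee_pos: [0.5418, 0.0094, 0.0882]
eef_rot: [-0.578, 0.816, 0.0, 0.0]
contact_force: [-2.5, 0.5, 5.3]
width: 0.0523
```

move_arm(
  targets=[
    {"fingers": 50, "linear": [0, 0, 0], "twist": 0},
    {"fingers": 50, "linear": [0, 0, 0], "twist": 0},
    {"fingers": 50, "linear": [0, 0, 0], "twist": 0},
    {"fingers": 50, "linear": [0, 0, 0], "twist": 0},
    {"fingers": 50, "linear": [0, 0, 0], "twist": 0},
  ],
)

```text
clock: 19.08
ee_pos: [0.5418, 0.0094, 0.0882]
eef_rot: [-0.579, 0.815, 0.0, 0.0]
contact_force: [-2.9, 0.1, 5.4]
width: 0.0525
```

```bash
python3 - <<'E'
from h import *
s=robot.state(); q=s['eef_rot'];print(s['ee_pos'],2*np.degrees(np.arctan2(q[1],q[0])),s['contact_force'],s['wrist_torque'],s['width'],s['joint_pos'])
d=grab('wrist','w12')
d=grab('side','s12');cv2.imwrite('pics/s12c.png',cv2.resize(cv2.cvtColor(d['frame'],cv2.COLOR_RGB2BGR)[200:300,210:340],None,fx=5,fy=5))
E
```

```text
[0.54182652 0.00935806 0.08819428] 250.81068960430497 [-2.8552522   0.07511611  5.40819222] [-0.34547626  0.45964802 -0.08070161] 0.05251412620640045 [ 0.22023557  0.44482717 -0.35700596  1.72232843  0.17875652  1.00647138
 -2.10658262]
```

View pics/w12.png

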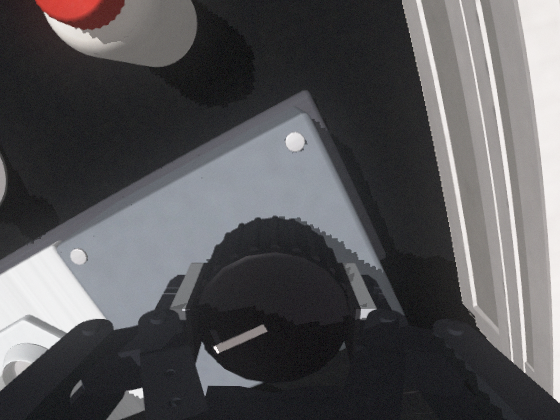

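View pics/s12c.png

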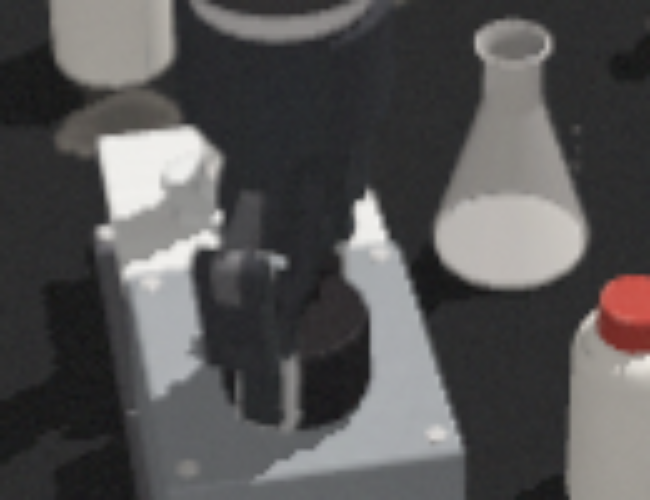

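move_arm(
  targets=[
    {"fingers": 50, "linear": [0, 0, 0], "twist": 4},
    {"fingers": 50, "linear": [0, 0, 0], "twist": 6},
    {"fingers": 50, "linear": [0, 0, 0], "twist": 7},
    {"fingers": 50, "linear": [0, 0, 0], "twist": 7},
    {"fingers": 50, "linear": [0, 0, 0], "twist": 7},
  ],
)

```text
clock: 19.8
ee_pos: [0.542, 0.0097, 0.0883]
eef_rot: [-0.339, 0.941, 0.0, 0.0]
contact_force: [-1.8, 1.3, 5.0]
width: 0.0526
```

move_arm(
  targets=[
    {"fingers": 50, "linear": [0, 0, 0], "twist": 7},
    {"fingers": 50, "linear": [0, 0, 0], "twist": 5},
    {"fingers": 50, "linear": [0, 0, 0], "twist": 2},
    {"fingers": 50, "linear": [0, 0, 0], "twist": 0},
    {"fingers": 50, "linear": [0, 0, 0], "twist": 0},
  ],
)

```text
clock: 20.42
ee_pos: [0.5422, 0.0098, 0.0882]
eef_rot: [-0.224, 0.975, 0.0, 0.0]
contact_force: [-0.7, 1.1, 5.4]
width: 0.052
```

```bash
python3 - <<'E'
from h import *
s=robot.state(); q=s['eef_rot'];print(s['ee_pos'],2*np.degrees(np.arctan2(q[1],q[0])),s['contact_force'],s['wrist_torque'],s['width'],s['joint_pos'])
d=grab('wrist','w13')
d=grab('side','s13');cv2.imwrite('pics/s13c.png',cv2.resize(cv2.cvtColor(d['frame'],cv2.COLOR_RGB2BGR)[150:300,190:340],None,fx=4,fy=4))
E
```

```text
[0.54218726 0.00983851 0.08820851] 205.83860737054277 [-0.74969578  1.0724636   5.39164801] [-0.08156488  0.50263058 -0.06750899] 0.05201801161584491 [ 0.09423739  0.42708077 -0.18886853  1.72709072  0.0919111   0.99528815
 -2.81870188]
```

View pics/w13.png

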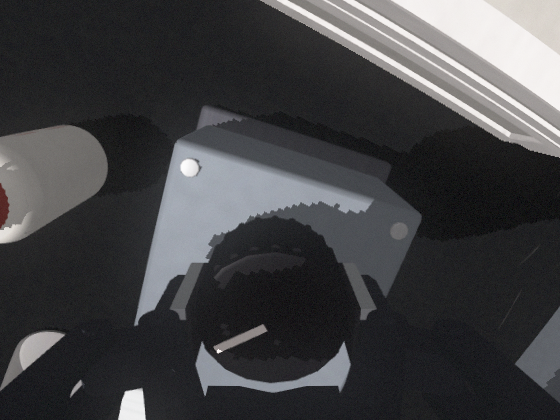

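View pics/s13c.png

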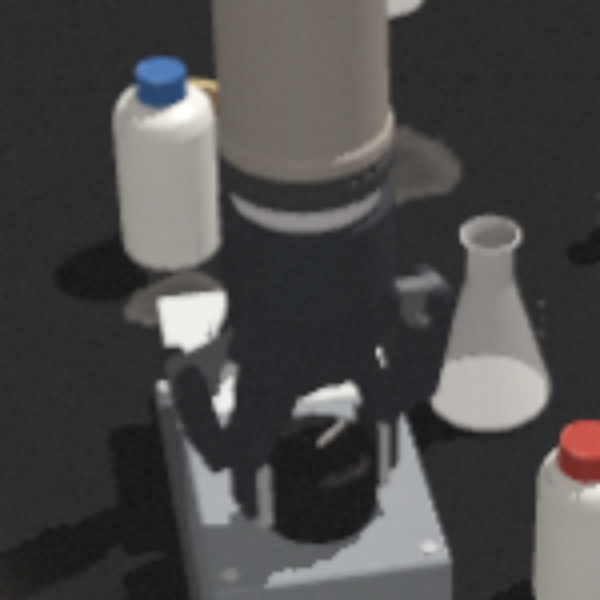

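move_arm(
  targets=[
    {"fingers": 65, "linear": [0, 0, 0], "twist": 0},
    {"fingers": 75, "linear": [0, 0, 0], "twist": 0},
    {"fingers": 90, "linear": [0, 0, 0], "twist": 0},
    {"fingers": 100, "linear": [0, 0, 0], "twist": 0},
    {"fingers": 100, "linear": [0, 0, -0.01], "twist": 0},
  ],
)

```text
clock: 21.15
ee_pos: [0.541, 0.0089, 0.0974]
eef_rot: [-0.223, 0.975, 0.0, -0.001]
contact_force: [0.3, -0.4, 0.2]
width: 0.0854
```

move_arm(
  targets=[
    {"fingers": 100, "linear": [0, 0, -0.02], "twist": 0},
    {"fingers": 100, "linear": [0, 0, -0.02], "twist": -9},
    {"fingers": 100, "linear": [0, 0, -0.01], "twist": -9},
    {"fingers": 100, "linear": [0, 0, 0], "twist": -9},
    {"fingers": 100, "linear": [0, 0, 0], "twist": -9},
  ],
)

```text
clock: 21.78
ee_pos: [0.5423, 0.009, 0.149]
eef_rot: [-0.515, 0.857, -0.001, 0.001]
contact_force: [0.4, 0.7, -0.0]
width: 0.0851
```

move_arm(
  targets=[
    {"fingers": 100, "linear": [0, 0, 0], "twist": -9},
    {"fingers": 100, "linear": [0, 0, 0], "twist": -9},
    {"fingers": 100, "linear": [0, 0, 0], "twist": -9},
    {"fingers": 100, "linear": [0, 0, 0], "twist": -9},
    {"fingers": 100, "linear": [0, 0, 0], "twist": -9},
  ],
)

```text
clock: 22.4
ee_pos: [0.5422, 0.0089, 0.1487]
eef_rot: [0.804, -0.595, 0.001, -0.0]
contact_force: [-0.1, 0.7, -0.1]
width: 0.0851
```

move_arm(
  targets=[
    {"fingers": 100, "linear": [0, 0, 0], "twist": -5},
    {"fingers": 100, "linear": [0, 0, 0], "twist": -4},
    {"fingers": 100, "linear": [0, 0, 0], "twist": 0},
    {"fingers": 100, "linear": [0, 0, 0], "twist": 0},
    {"fingers": 100, "linear": [0, 0, 0], "twist": 0},
  ],
)

```text
clock: 23.02
ee_pos: [0.5419, 0.009, 0.1481]
eef_rot: [0.847, -0.532, 0.0, 0.0]
contact_force: [-0.2, -0.1, -0.2]
width: 0.0855
```

```bash
python3 - <<'E'
from h import *
s=robot.state(); q=s['eef_rot'];print(s['ee_pos'],2*np.degrees(np.arctan2(q[1],q[0])),s['contact_force'],s['width'],s['joint_pos'])
d=grab('wrist','w14');print(proj(d,[.542,.009,.122]))
d=grab('side','s14');cv2.imwrite('pics/s14c.png',cv2.resize(cv2.cvtColor(d['frame'],cv2.COLOR_RGB2BGR)[150:300,190:340],None,fx=4,fy=4))
E
```

```text
[0.54191041 0.008973   0.14805693] -64.31835676005375 [-0.21269733 -0.09453736 -0.24244721] 0.08553879273160116 [ 0.32504373  0.40051758 -0.49624781  1.64704217  0.20538472  1.14595359
 -1.34566092]
[[273.95520824 252.54437462]]
```

View pics/w14.png

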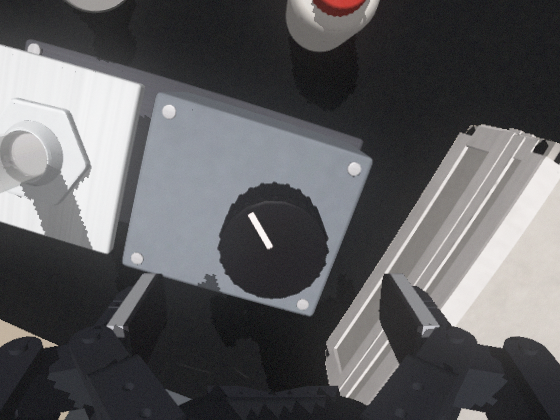

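View pics/s14c.png

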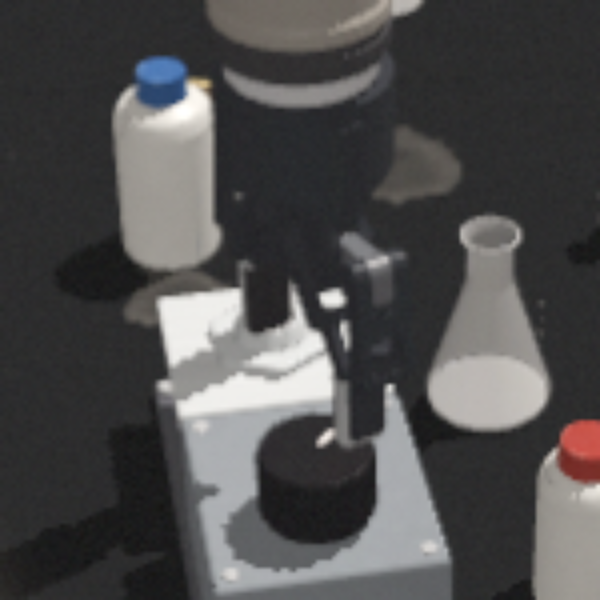

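```bash
python3 - <<'E'
from h import *
S=load('s14')
for z in (.066,.074,.082): print(z,proj(S,[[.4585,.1988,z]]))
print(proj(S,[[.4585,.1988,.058]]),'obs',190+158/4-.5,150+299/4-.5)
E
```

```text
0.066 [[229.25970861 226.85927953]]
0.074 [[229.01276424 223.87042011]]
0.082 [[228.76445007 220.85798876]]
[[229.50528489 229.82474795]] obs 229.0 224.25
```

move_arm(
  targets=[
    {"fingers": 100, "linear": [0, 0, 0.02], "twist": 0},
    {"fingers": 100, "linear": [0, 0, 0.025], "twist": 0},
    {"fingers": 100, "linear": [0, 0, 0.015], "twist": 0},
    {"fingers": 80, "linear": [0, 0, 0], "twist": 0},
    {"fingers": 72, "linear": [0, 0, 0], "twist": 0},
  ],
)

```text
clock: 23.75
ee_pos: [0.5426, 0.0092, 0.0887]
eef_rot: [0.847, -0.532, 0.001, -0.0]
contact_force: [-0.9, -0.0, -0.2]
width: 0.0616
```

move_arm(
  targets=[
    {"fingers": 70, "linear": [0, 0, 0], "twist": 0},
    {"fingers": 66, "linear": [0, 0, 0], "twist": 0},
    {"fingers": 60, "linear": [0, 0, 0], "twist": 0},
    {"fingers": 50, "linear": [0, 0, 0], "twist": 0},
    {"fingers": 50, "linear": [0, 0, 0], "twist": 0},
  ],
)

```text
clock: 24.38
ee_pos: [0.5424, 0.009, 0.089]
eef_rot: [0.847, -0.532, 0.001, -0.0]
contact_force: [-1.2, -0.1, 5.6]
width: 0.0525
```

move_arm(
  targets=[
    {"fingers": 50, "linear": [0, 0, 0], "twist": 2},
    {"fingers": 50, "linear": [0, 0, 0], "twist": 4},
    {"fingers": 50, "linear": [0, 0, 0], "twist": 6},
    {"fingers": 50, "linear": [0, 0, 0], "twist": 7},
    {"fingers": 50, "linear": [0, 0, 0], "twist": 7},
  ],
)

```text
clock: 25.0
ee_pos: [0.5424, 0.0091, 0.089]
eef_rot: [-0.704, 0.71, -0.001, 0.0]
contact_force: [-1.0, -0.3, 5.4]
width: 0.0519
```

move_arm(
  targets=[
    {"fingers": 50, "linear": [0, 0, 0], "twist": 7},
    {"fingers": 50, "linear": [0, 0, 0], "twist": 7},
    {"fingers": 50, "linear": [0, 0, 0], "twist": 5},
    {"fingers": 50, "linear": [0, 0, 0], "twist": 0},
    {"fingers": 50, "linear": [0, 0, 0], "twist": 0},
  ],
)

```text
clock: 25.62
ee_pos: [0.5423, 0.0092, 0.0889]
eef_rot: [-0.579, 0.815, -0.0, 0.0]
contact_force: [-2.3, -0.1, 5.1]
width: 0.0525
```

```bash
python3 - <<'E'
from h import *
s=robot.state(); q=s['eef_rot'];print(s['ee_pos'],2*np.degrees(np.arctan2(q[1],q[0]))-360,s['contact_force'],s['wrist_torque'],s['width'],s['joint_pos'])
d=grab('wrist','w15')
E
```

```text
[0.5422952  0.00916923 0.08893093] -109.26915371500564 [-2.25764825 -0.12354552  5.10497881] [-0.21423085  0.3348093  -0.04465187] 0.052450326955880665 [ 0.18300316  0.43759482 -0.30665738  1.72298872  0.15281977  1.00318565
 -2.08587652]
```

View pics/w15.png

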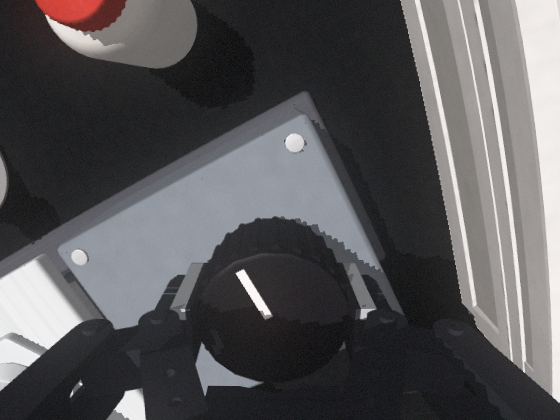

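Turned 45° with no slip (marker fixed relative to the gripper at (240,270)–(268,318), torque near zero). Release and rise, moving away from the cylinder.

move_arm(
  targets=[
    {"fingers": 65, "linear": [0, 0, 0], "twist": 0},
    {"fingers": 75, "linear": [0, 0, 0], "twist": 0},
    {"fingers": 90, "linear": [0, 0, 0], "twist": 0},
    {"fingers": 100, "linear": [0, 0, 0], "twist": 0},
    {"fingers": 100, "linear": [0, 0, -0.01], "twist": 0},
  ],
)

```text
clock: 26.3
ee_pos: [0.541, 0.0089, 0.0974]
eef_rot: [-0.579, 0.816, 0.001, -0.001]
contact_force: [-0.1, 0.1, -0.4]
width: 0.0856
```

move_arm(
  targets=[
    {"fingers": 100, "linear": [0, 0, -0.03], "twist": 0},
    {"fingers": 100, "linear": [0, 0, -0.04], "twist": 0},
    {"fingers": 100, "linear": [0, 0, -0.04], "twist": 0},
    {"fingers": 100, "linear": [0, 0, -0.02], "twist": 0},
    {"fingers": 100, "linear": [0, 0, 0], "twist": 0},
  ],
)

```text
clock: 26.92
ee_pos: [0.5433, 0.0093, 0.2305]
eef_rot: [-0.579, 0.816, -0.002, 0.002]
contact_force: [-0.6, -0.2, -0.8]
width: 0.0851
```

```bash
python3 - <<'E'
from h import *
s=robot.state(); q=s['eef_rot'];print(s['ee_pos'],s['eef_rot'],s['contact_force'],s['width'])
d=grab('wrist','w16')
d=grab('side','s16');cv2.imwrite('pics/s16c.png',cv2.resize(cv2.cvtColor(d['frame'],cv2.COLOR_RGB2BGR)[150:300,190:340],None,fx=4,fy=4))
E
```

```text
[0.54333821 0.0093012  0.23045537] [-0.57873553  0.81551073 -0.00154775  0.00224662] [-0.56331706 -0.19526789 -0.84836771] 0.08512850475762422
```

View pics/w16.png

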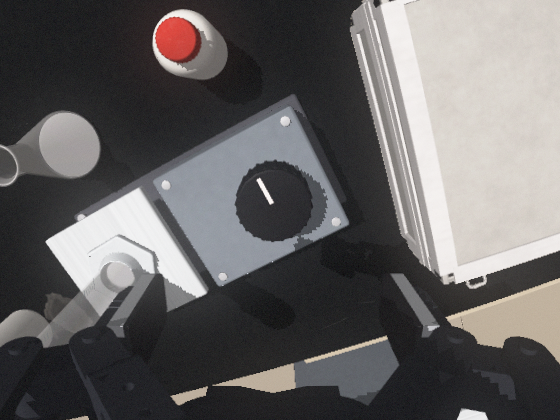

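View pics/s16c.png

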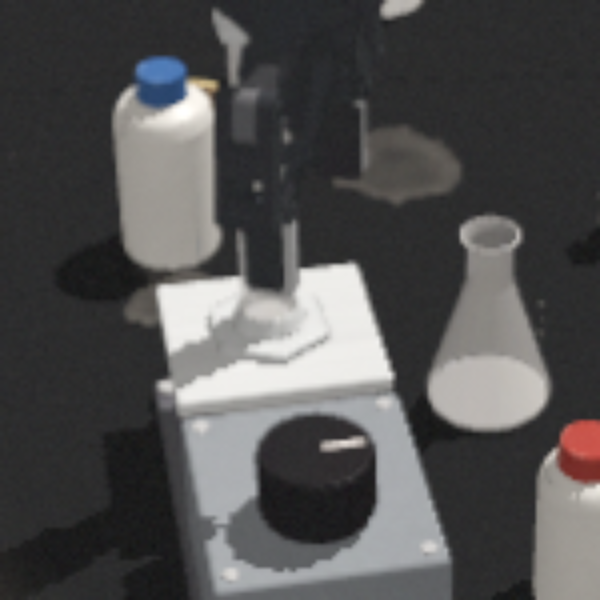

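move_arm(
  targets=[
    {"fingers": 100, "linear": [0, 0, -0.03], "twist": 0},
    {"fingers": 100, "linear": [0, 0, -0.04], "twist": 0},
    {"fingers": 100, "linear": [0.03, 0, -0.02], "twist": 0},
    {"fingers": 100, "linear": [0.04, 0, 0], "twist": 0},
    {"fingers": 100, "linear": [0.04, 0, 0], "twist": 0},
  ],
)

```text
clock: 27.65
ee_pos: [0.5046, -0.0957, 0.3164]
eef_rot: [-0.579, 0.815, 0.001, -0.001]
contact_force: [-0.0, -0.2, 0.5]
width: 0.0854
```

move_arm(
  targets=[
    {"fingers": 100, "linear": [0.04, 0, 0], "twist": 0},
    {"fingers": 100, "linear": [0.02, 0, 0], "twist": 0},
    {"fingers": 100, "linear": [0, 0, 0], "twist": 0},
    {"fingers": 100, "linear": [0, 0, 0], "twist": 0},
    {"fingers": 100, "linear": [0, 0, 0], "twist": 0},
  ],
)

```text
clock: 28.28
ee_pos: [0.4861, -0.1496, 0.3175]
eef_rot: [-0.58, 0.815, 0.001, 0.0]
contact_force: [-0.1, 0.8, 0.5]
width: 0.0852
```

```bash
python3 - <<'E'
from h import *
s=robot.state(); print(s['ee_pos'],s['contact_force'])
d=grab('side','s17');cv2.imwrite('pics/s17c.png',cv2.resize(cv2.cvtColor(d['frame'],cv2.COLOR_RGB2BGR)[100:300,190:390],None,fx=3,fy=3))
d=grab('top','t17')
for z in(.074,.082,.09):print(z,proj(load('s17'),[.4585,.1988,z]))
d=load('s17');p=proj(d,[[.520,.156,.082],[.520,.156,.323]]);print((p-[190,100])*3)
E
```

```text
[ 0.48614479 -0.14962136  0.31752752] [-0.10673119  0.75241952  0.49156716]
0.074 [[229.01276424 223.87042011]]
0.082 [[228.76445007 220.85798876]]
0.09 [[228.51476475 217.8218047 ]]
[[202.03734511 395.46161858]
 [187.93143811  80.60366602]]
```

View pics/s17c.png

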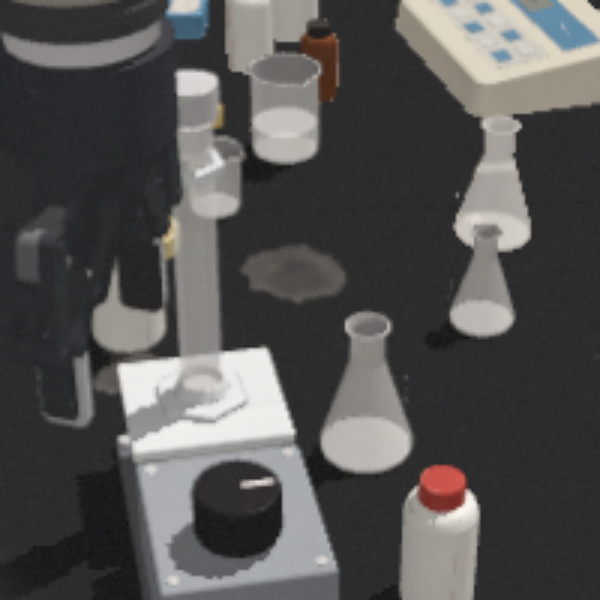

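View pics/t17.png

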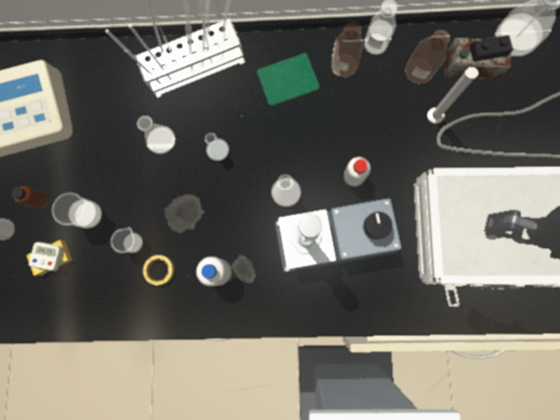

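```bash
python3 -c "
from h import *
print(robot.finish_job())"
```

```text
the job is handed in; nothing more can be done
None
```

I stood the measuring cylinder upright in the middle of the platform and let go of it. I then turned the knob three clicks clockwise, which brought the platform flush with the deck. I handed the job in at about 28 s, with the gripper well clear.

- **Set-down:** the cylinder came down 1 mm at a time, peaking at about 6 N when it touched. That happened with its foot at about 58 mm, so flush was three clicks up.
- **Knob:** I made two clicks, let go, turned the gripper back and gripped again, then made the third. Each measured 45° of turn with no slip, and the torque was near zero at the end.
- **Final pictures:** the platform's far corner is where it should be for 82 mm (row about 221, predicted 220.9). The cylinder stands upright near the platform's centre. The flask and both bottles look unmoved.
- **Disagreement:** early on, the platform's apparent size in the wrist camera suggested 50 mm. Comparing the side and wrist views gave 58 mm, and the touch confirmed it. The pictures after two clicks (74 mm) and three (82 mm) agree with that.

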